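# Post a spent radio battery through the spring flap of the return box

### The arm

A 6-joint arm with a two-finger parallel gripper is mounted at the origin on the work surface. World frame = base frame: x ahead of the robot, y to its left, z up, the work surface at z = 0. Lengths are in m, angles in rad, forces in N, time in s.
With the tool pointing down it reaches from about 0.35 to 0.725 m from the base axis. Payload 4.3 kg.
Tool frame: the origin (TCP) lies on the centre line of the jaws, within the pads' length; the fingertips stand 17 mm ahead of it and the grasp point (between the pads) lies 2 mm behind it; z points along the fingers, x is the direction in which the jaws open and shut, and the axes are right-handed (so a half turn about z gives the same grasp; the last joint's range is limited). The gripper opens to 85 mm and grips with 20 to 120 N. Pads are 22 mm wide; open, the fingers measure 114 mm over their backs; the gripper's body (76 mm by 85 mm) begins 54 mm behind the grasp point. The pads swing forward as they close: fully open they stand 13 mm farther back than shut.
Start: joints at [-1.228, 0.377, 0.081, 1.274, 0, 1.46], TCP at [0.252, -0.517, 0.227] pointing down, gripper open.
Joint ranges: [-2.72, 2.72], [-0.84, 1.66], [-1.02, 1.22], [-1.77, 2.12], [-1.37, 1.28], [-3.14, 3.14]. Speed limits (rad/s): [2.57, 2.57, 3.14, 3.14, 3.14, 3.14].

### API

Orientations are given as a 3x3 rotation matrix whose columns are the frame's x, y, z axes.
In Python, from plant import env, viewer gives the robot as it stands.
- The arm moves only by the shell command python3 -m handwheel 'ROWS' [OPENING] [FORCE]. ROWS is JSON, a list of rows, each a list of 4 numbers: the shift along the world's x, y, z in m, then the turn about the world's z in degrees. In form: [[x, y, z, spin], ...]. A call has exactly 10 rows; each row is the pose to reach, as a shift and turn from the pose measured when the call began; what a row does not reach only later rows make up. A row lasts 1/10 s, in which the tool goes at most 50 mm and 8.59 degrees, less where a joint would pass 70% of its speed; a pose out of reach is approached as far as the arm can. A call with a gripper value outside its range is refused whole. OPENING is the opening, from 0 (shut) to 1 (fully open), set as the call begins (- or left out, the last holds). The fingers move at their own pace and stop on an object; FORCE is the grip in N (left out, the last holds). Time passes only in rows, so rows that repeat a pose let the fingers close, or fill a call up. It gives the time, the measured TCP pose, the force and the opening at its end, in the units of the state.
- env.observe(): the state, without advancing time (a new reading comes with each control period).
- viewer.camera(name): name is "side" or "top" or "wrist"; returns (picture, depth): 384x512x3 uint8, red, green, blue; 384x512 float32, m along the optical axis (not along the pixel's ray), 0 where there is no reading.
- viewer.camera_info(name): a dict with "fx", "fy", "cx", "cy" (pixels), "eye" and "attitude" of the camera in the world. Camera axes: x right, y down, z forward; pixel columns grow to the right and rows downward; lengths in m; the calibration is good to about 2 mm. A picture is of the moment at which its call begins: read the wrist's pose just before it. camera_info takes no time and is no camera call; for the wrist camera it gives the pose at the moment of the call.
- env.finish_job(): hands the job in, once; it reports no verdict.
The state is a dict: "time_s": time; "q": joint angles; "qd": joint speeds; "tau": joint torques, N m; "position": TCP position; "tcp_rot": TCP orientation; "force": force on the tool from outside, world axes, zero at the start; "wrist_torque": the same for the moment, N m; "gripper_width": finger opening in m.
Only numpy, scipy, OpenCV 4.12 (cv2) and the standard library are available. Lean on these libraries where they do the work, as an engineer would, in place of code of your own. Each camera call takes 0.05 s, during which the arm holds its last target.

### The job

Push the spring flap of the battery return box open with one finger and hold it open, and with the other finger push the spent battery along the deck and through the doorway so that it drops into the bin; then come clear so that the flap shuts by itself. Only push the battery, never pick it up or carry it, and do not shove the flap open with it: a finger must be holding the flap well open as the battery goes through. Leave the mug, the jar and the paper cup where they are.

Things in the scene. Friction and masses are not known exactly. Their poses are not given: they have to be found in the camera images.
- box: Return box of grey steel, fixed to the table, 290 mm long (its x, -140 to 150) and 148 wide (its y). Origin on the table top under the doorway's threshold; x points the way the battery must go, y to the left of that, z up. All box numbers here are mm in this frame. x -140 to 0 is the feed deck (pale, flat, top z = 90), x 0 to 150 the open-topped bin.
- threshold (a point): Middle of the deck's far edge (0, 0, 90): a sharp drop into the bin. The doorway stands here, open above (no lintel), between a hinge post (y 62 to 74) and a stop post (y -74 to -64), both x -2 to 12 and up to z = 148.
- lane (a point): Point in the middle of the battery's lane on the deck, at (-70, -31, 90). The lane runs along x the whole deck, between a low rail (y -4 to 0, top z = 100) and an outer guide (y -63 to -58, top z = 108). The deck at y 0 to 74 is empty: room for the finger that opens the flap.
- bin_floor (a point): Middle of the bin's floor, at (72, 0, 8). Inside, the bin spans x 0 to 144 and y -68 to 68; its walls are 6 thick and reach z = 90.
- hinge (a point): Point on the flap's upright hinge line, at (6, 60, 120).
- flap (a joint): Upright aluminium flap across the doorway, 4 thick, z 96 to 144; shut (0 rad) it stands at x 4 to 8 and reaches from the hinge to y = -59. It opens only into the bin, away from the deck; the value grows, 1.57 rad points along +x, stop at 1.6. A spring shuts it in about half a second; a finger 40 mm from the hinge line needs about 4 N to start it and 7 N wide open.
- flap_edge (a point): Middle of the flap's free edge (119 mm from the hinge line, 24 mm above the flap's lower edge). It moves with the flap.
- battery: The spent two-way-radio battery: a black block with slightly rounded edges, 40 (its x) x 50 (its y) x 32 mm high, 70 to 150 g, brass contact strips on top. Origin at the centre of its underside. It starts in the lane, its axes within 0.05 rad of the box's, its front face 15 to 60 mm short of the threshold.
- battery_center (a point): The middle of the battery block, 16 mm above its underside.
- mug: Bystander: white mug, 92 high, 78 across, handle at its +y; origin at the centre of its underside. It stands left of the box.
- jar: Bystander: amber jar with a yellow cap, 115 high, 76 across; origin at the centre of its underside. It stands right of the box.
- paper_cup: Bystander: paper cup, 85 high, 72 across; origin at the centre of its underside. It stands left of the box, farther along.
Not all that is in view belongs to the job. Of the things that look like the battery, the smallest one is meant.

How it is judged:
By the outcome, as a careful person would: the job done as asked, in the order asked, and still so for the second after the job is handed in, with the robot touching nothing.
It also fails if it takes over 38 s, if anything falls off the work surface, if the arm or the gripper's body presses on something with over 40 N, if the wrist force passes 120 N, or if a joint passes its speed limit or range.

## Working session

There is one attempt and no reset: what is moved stays moved. The work goes in short steps, Python scripts to look and compute and a shell command to move; the robot and the scene stay as the last step left them, time stands still between calls to the robot, and variables do not carry over. Pictures are saved under pics/ and viewed, and the job is handed in when it is done.

```bash
ls; mkdir -p pics
python3 - <<'E'
from plant import env, viewer
import cv2,numpy as np
for n in ("top","side"):
    p,d=viewer.camera(n); cv2.imwrite(f"pics/{n}0.png",p[:,:,::-1]); np.savez(f"{n}0.npz",p=p,d=d); print(n,viewer.camera_info(n))
s=env.observe(); print(s)
E
```

```text
pics
top {'fx': 371.6297663714939, 'fy': 371.6297663714939, 'cx': 259.59172911944256, 'cy': 198.23934787261933, 'eye': array([0.38069533, 0.05272513, 1.09910251]), 'attitude': array([[-0.02738866, -0.98858523,  0.14815227],
       [-0.99955128,  0.02888244,  0.00794036],
       [-0.01212872, -0.14786831, -0.98893269]])}
side {'fx': 485.05678765204044, 'fy': 485.05678765204044, 'cx': 248.3519216061081, 'cy': 189.04988802070682, 'eye': array([0.28105915, 1.05633373, 0.86622503]), 'attitude': array([[-0.96941159, -0.1594921 ,  0.18655678],
       [-0.2447878 ,  0.57286008, -0.78224693],
       [ 0.01789127, -0.80398607, -0.59437893]])}
{'time_s': 0.1, 'q': array([-1.22827735e+00,  3.77981473e-01,  7.97279704e-02,  1.27441160e+00,
       -7.32253605e-05,  1.46051991e+00]), 'qd': array([-0.00098089, -0.00148527,  0.00503992, -0.00185728,  0.00109941,
        0.00020017]), 'tau': array([ 6.65193838e-04, -4.64694715e+01,  2.70581871e+01,  1.20426313e-02,
       -1.33012836e-04,  2.42798200e-05]), 'position': array([ 0.25133885, -0.51647005,  0.22624699]), 'tcp_rot': array([[ 4.37480345e-01, -8.99227704e-01, -6.96619199e-04],
       [-8.99226038e-01, -4.37480879e-01,  1.73562486e-03],
       [-1.86547954e-03, -1.32883640e-04, -9.99998251e-01]]), 'force': array([-0.20533891,  0.99057406,  0.66096328]), 'wrist_torque': array([ 0.04708044, -0.00216147,  0.00992386]), 'gripper_width': 0.08555074621851362}
```

View pics/top0.png

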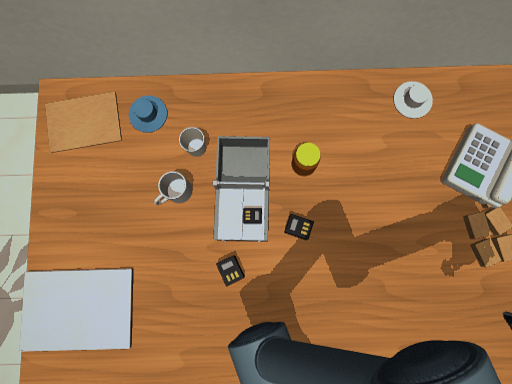

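View pics/side0.png

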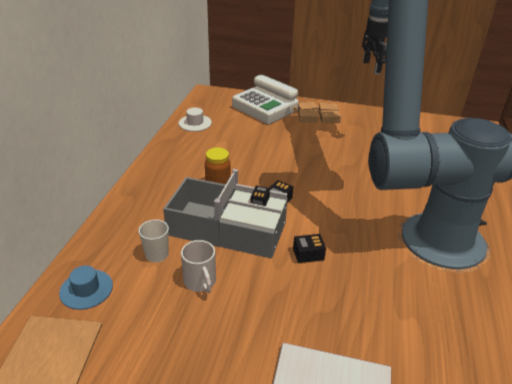

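The top view shows the box at about (242,188), its deck near the robot, the bin farther out and a battery on the deck at (252,215). Two lookalikes lie off the box at (299,226) and (231,270). The mug is at (173,186), the cup at (192,140) and the jar at (307,156). Next I'll zoom in and measure.

```bash
cat > h.py <<'E'
import numpy as np
def ray(info,u,v):
    r=np.array([(u-info['cx'])/info['fx'],(v-info['cy'])/info['fy'],1.0]); return info['attitude']@r
def onz(info,u,v,z):
    d=ray(info,u,v); t=(z-info['eye'][2])/d[2]; return info['eye']+t*d
def cloud(info,d):
    v,u=np.mgrid[0:d.shape[0],0:d.shape[1]]
    c=np.stack([(u-info['cx'])/info['fx']*d,(v-info['cy'])/info['fy']*d,d],-1)
    return c@info['attitude'].T+info['eye']
E
python3 - <<'E'
from plant import viewer
import numpy as np,cv2
from h import *
z=np.load('top0.npz');p,d=z['p'],z['d'];I=viewer.camera_info('top');C=cloud(I,d)
cv2.imwrite('pics/topcrop.png',cv2.resize(p[120:260,140:340],None,fx=4,fy=4,interpolation=cv2.INTER_CUBIC)[:,:,::-1])
roi=np.zeros(d.shape,bool);roi[125:250,205:280]=1
g=p.astype(int)
# deck points
m=roi&(abs(C[...,2]-.09)<.006)&(g.min(2)>170)
print('deck n',m.sum(),C[m][:,2].mean())
m2=roi&(C[...,2]>.07)   # box upper
r=cv2.minAreaRect(C[m2][:,:2].astype(np.float32)*1000);print('upper',r,cv2.boxPoints(r))
r=cv2.minAreaRect(C[m][:,:2].astype(np.float32)*1000);print('deck',r,cv2.boxPoints(r))
m3=roi&(C[...,2]>.1275)&(C[...,2]<.16);print('posts/flap');r=cv2.minAreaRect(C[m3][:,:2].astype(np.float32)*1000);print(r,cv2.boxPoints(r))
m4=roi&(abs(C[...,2]-.122)<.004)
r=cv2.minAreaRect(C[m4][:,:2].astype(np.float32)*1000);print('z122',m4.sum(),r,cv2.boxPoints(r))
dark=roi&(g.max(2)<70);dark[:190]=0
r=cv2.minAreaRect(C[dark][:,:2].astype(np.float32)*1000);print('dark',dark.sum(),r,np.median(C[dark][:,2]))
E
```

```text
deck n 1717 0.09106550482058015
upper ((547.0143432617188, 110.54669189453125), (148.17100524902344, 326.6109313964844), 87.20828247070312) [[380.2943    44.502968]
 [706.51764   28.595253]
 [713.7344   176.59042 ]
 [387.51105  192.49814 ]]
deck ((490.2716979980469, 114.90477752685547), (119.07707214355469, 137.9291229248047), 87.5951919555664) [[418.86966  58.31239]
 [556.6773   52.52496]
 [561.6737  171.49716]
 [423.8661  177.28459]]
posts/flap
((519.8427734375, 112.77328491210938), (146.68983459472656, 98.51832580566406), 87.00015258789062) [[466.81274   42.106766]
 [565.19604   36.950974]
 [572.8728   183.4398  ]
 [474.4895   188.5956  ]]
z122 295 ((513.6155395507812, 111.35282897949219), (144.43655395507812, 100.89704895019531), 87.59795379638672) [[460.18457   41.312378]
 [560.9929    37.08365 ]
 [567.0465   181.39328 ]
 [466.23816  185.62201 ]]
dark 218 ((459.37261962890625, 98.1707763671875), (58.747344970703125, 131.83726501464844), 53.42713165283203) 0.12286474804240011
```

View pics/topcrop.png

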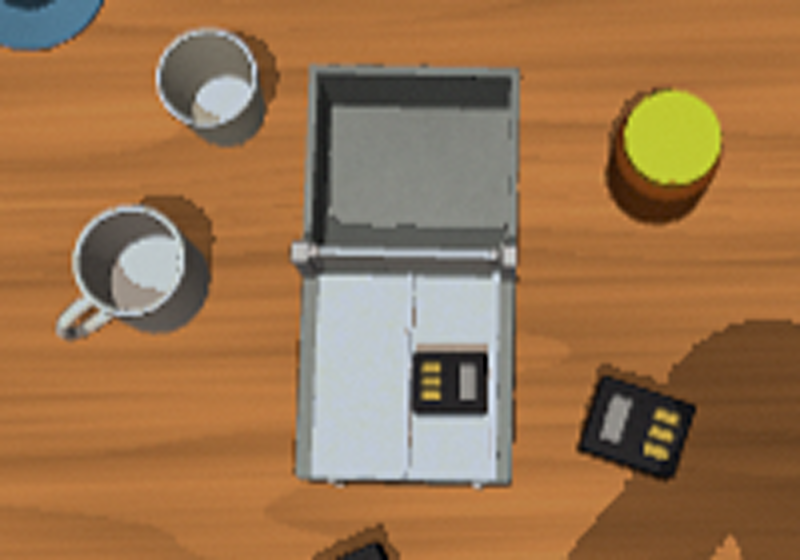

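The crop shows the bin rim's far corners at crop (311,67) and (520,70), the deck's near corners at (297,478) and (511,485), the posts at (302,252) and (510,254), and the battery top spanning (412–488, 352–414). I'll cast these as rays.

Run:
```python
from plant import viewer
import numpy as np,cv2
from h import *
z=np.load('top0.npz');p,d=z['p'],z['d'];I=viewer.camera_info('top')
def c(u,v,zz): return onz(I,140+(u+.5)/4-.5,120+(v+.5)/4-.5,zz)[:2]*1000
FL,FR,NL,NR=[c(*a,.09) for a in((311,67),(520,70),(297,478),(511,485))]
for n,a in zip(('FL','FR','NL','NR'),(FL,FR,NL,NR)):print(n,a.round(1))
print('wid',np.linalg.norm(FL-FR),np.linalg.norm(NL-NR),'len',np.linalg.norm(FL-NL),np.linalg.norm(FR-NR))
for a,b in((NL,FL),(NR,FR)): print('yaw',np.degrees(np.arctan2(*(b-a)[::-1])))
for a,b in((FR,FL),(NR,NL)): print('yaw',np.degrees(np.arctan2(*(b-a)[::-1]))-90)
# fit: model pts
M=np.array([[150,74],[150,-74],[-140,74],[-140,-74]],float);P=np.array([FL,FR,NL,NR])
# posts top centres: hinge (5,68), stop (5,-69) at z148
P=np.vstack([P,c(301,246,.148),c(510,248,.148)]);M=np.vstack([M,[5,68],[5,-69]])
mc,pc=M.mean(0),P.mean(0);H=(M-mc).T@(P-pc);th=np.arctan2(H[0,1]-H[1,0],H[0,0]+H[1,1])
R=np.array([[np.cos(th),-np.sin(th)],[np.sin(th),np.cos(th)]]);t=pc-R@mc
print('yaw',np.degrees(th),'org',t);print((P-(M@R.T+t)).round(1))
B=[c(*a,.122) for a in((413,352),(488,352),(487,414),(411,412))]
for b in B: print('bat in box',(R.T@(b-t)).round(1))
r=lambda b:R.T@(b-t)
for u,v,zz,n in((410,440,.1,'rail'),(496,440,.108,'guide'),(460,255,.144,'flap')): print(n,r(c(u,v,zz)).round(1))
# others sizes
for u0,z0 in(((600,373),(695,405),(672,480),(579,448)),.032),: print('lookalike',[np.linalg.norm(c(*u0[i],.035)-c(*u0[(i+1)%4],.035)).round(1) for i in range(4)])
for n,u,v,zz in(('mug',130,257,.092),('cup',207,78,.085),('jar',673,138,.115)): print(n,c(u,v,zz).round(0),r(c(u,v,zz)).round(0))
np.savez('box.npz',th=th,t=t)
```

```text
FL [711.7 175. ]
FR [704.9  27.8]
NL [423.7 187.5]
NR [415.  43.]
wid 147.31515760470802 144.77211676889817 len 288.2542142871465 290.305888656539
yaw -2.490600808439642
yaw -2.9964615532020713
yaw -2.645938012068555
yaw -3.4562157343467845
yaw -2.7606247064777247 org [560.5564476  108.52606084]
[[-2.3 -0.2]
 [-2.   0.5]
 [-0.6 -1.7]
 [-2.2  1.7]
 [ 2.9 -0.4]
 [ 4.1  0.2]]
bat in box [-57.1  -5.7]
bat in box [-56.2 -55.4]
bat in box [-97.3 -55.6]
bat in box [-96.9  -5.5]
rail [-114.   -4.]
guide [-113.3  -61.8]
flap [  4.6 -36. ]
lookalike [np.float64(71.5), np.float64(56.2), np.float64(69.7), np.float64(56.0)]
mug [579. 301.] [  9. 194.]
cup [708. 249.] [140. 148.]
jar [646. -74.] [  94. -178.]
```

The box fit is consistent, with yaw about -2.8°, origin about (0.5595, 0.1085), and residuals of 2–4 mm. The battery on the deck measures 40 × 50 and its front is about 57 mm short of the threshold. The lookalike measured is about 71 × 56.

I'll turn the open jaws so they point 30° left of box x. The leading finger then opens the flap while the trailing finger pushes the battery's rear face.

```bash
python3 -m handwheel '[[0.012,0.032,0,4.5],[0.024,0.064,0,9],[0.036,0.096,0,13.5],[0.048,0.128,0,18],[0.06,0.16,0,22.5],[0.072,0.192,0,27],[0.084,0.224,0,31.5],[0.096,0.256,0,36],[0.108,0.288,0,40.5],[0.117,0.32,0,45.5]]' 1
python3 -m handwheel '[[0.012,0.032,0,4.5],[0.024,0.064,0,9],[0.036,0.096,0,13.5],[0.048,0.128,0,18],[0.06,0.16,0,22.5],[0.072,0.192,0,27],[0.084,0.224,0,31.5],[0.096,0.256,0,36],[0.108,0.288,0,40.5],[0.117,0.319,0,45.5]]' 1
```

```text
time_s: 1.1
position: [0.3685, -0.195, 0.2259]
tcp_rot: [[0.949, -0.315, -0.002], [-0.315, -0.949, 0.001], [-0.002, -0.0, -1.0]]
force: [-0.1, -0.5, 0.4]
gripper_width: 0.0854
time_s: 2.1
position: [0.4857, 0.1254, 0.2255]
tcp_rot: [[0.888, 0.459, -0.003], [0.459, -0.888, -0.001], [-0.003, -0.001, -1.0]]
force: [0.0, 0.2, -0.8]
gripper_width: 0.0857
```

Run:
```python
from plant import env, viewer
import cv2,numpy as np
print(env.observe()['position']); print(viewer.camera_info('wrist'))
p,d=viewer.camera('wrist'); np.savez('w1.npz',p=p,d=d,**viewer.camera_info('wrist'))
q,e=viewer.camera('side'); np.savez('s1.npz',p=q,d=e)
cv2.imwrite('pics/w1.png',p[:,:,::-1]);cv2.imwrite('pics/s1.png',cv2.resize(q[60:260,130:330],None,fx=3,fy=3)[:,:,::-1])
```

```text
[0.48567225 0.12544287 0.22549069]
{'fx': 291.5922369362039, 'fy': 291.5922369362039, 'cx': 256.67581699048145, 'cy': 192.03194541028492, 'eye': array([0.4544498 , 0.18852672, 0.37368504]), 'attitude': array([[ 0.88860275,  0.44129075,  0.12509045],
       [ 0.45867216, -0.85357964, -0.2470256 ],
       [-0.00223546,  0.27688313, -0.960901  ]])}
```

View pics/w1.png

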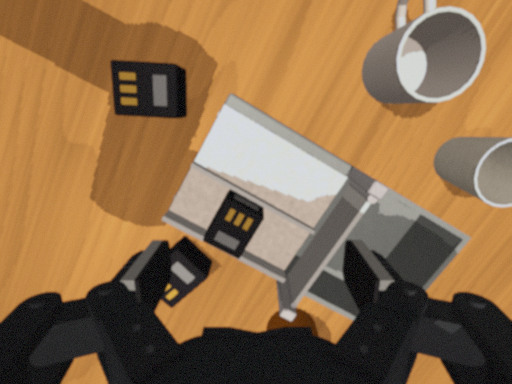

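View pics/s1.png

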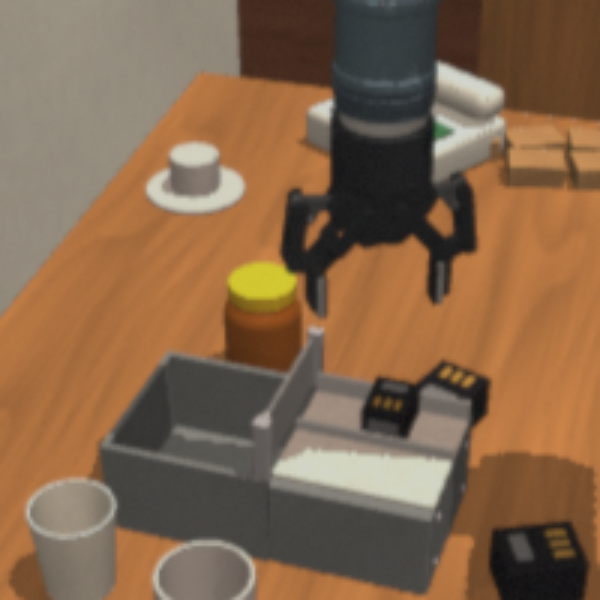

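The wrist view shows the box upright in frame, the battery at (235,222) in the lane, the flap at (330,235) and both fingers. The side view shows the finger knuckles bulging wider than the tips. I'll measure the finger profile from the depth image.

Run:
```python
from plant import env, viewer
import cv2,numpy as np
from h import *
s=env.observe();T=s['position'];R=s['tcp_rot'];b=np.load('box.npz')
for n,f in(('side','s1.npz'),('wrist','w1.npz')):
    z=np.load(f);C=cloud(viewer.camera_info(n),z['d']);P=(C-T)@R*1000
    ok=(z['d']>0)&(abs(P[...,0])<110)&(abs(P[...,1])<60)&(P[...,2]>-90)&(P[...,2]<30)
    Q=P[ok]
    print(n)
    for lo in range(-80,30,8):
        for sg in(-1,1):
            k=Q[(Q[:,2]>=lo)&(Q[:,2]<lo+8)&(Q[:,0]*sg>20)]
            if len(k)>4: print(lo,sg,len(k),'x',np.percentile(k[:,0],[3,97]).round(),'y',np.percentile(k[:,1],[3,97]).round())
    print('max z',np.sort(Q[:,2])[-8:])
# battery from wrist: top plane .122
z=np.load('w1.npz');I={k:z[k] for k in('fx','fy','cx','cy','eye','attitude')}
th=float(b['th']);Rb=np.array([[np.cos(th),-np.sin(th)],[np.sin(th),np.cos(th)]])
t=np.array([559.5,108.5])
for nm,u,v,zz in(('b',230,191,.122),('b',264,205,.122),('b',241,256,.122),('b',206,236,.122),('hp',376,189,.148),('sp',288,315,.148),('NL',232,96,.09),('NR',165,218,.09),('FL',467,238,.09),('UL',230,95,.09)):
    print(nm,((onz(I,u,v,zz)[:2]*1000-t)@Rb).round(1))
```

```text
side
-80 -1 53 x [-70. -31.] y [-19.   5.]
-80 1 75 x [34. 75.] y [-19.   9.]
-72 -1 51 x [-70. -40.] y [-17.   6.]
-72 1 64 x [42. 75.] y [-18.   7.]
-64 -1 19 x [-62. -42.] y [-17.  -0.]
-64 1 18 x [46. 63.] y [-16. -10.]
-56 -1 30 x [-54. -40.] y [-18.   6.]
-56 1 19 x [46. 57.] y [-17.  -4.]
-48 -1 21 x [-54. -41.] y [-14.   4.]
-48 1 21 x [46. 58.] y [-16.  -2.]
-40 -1 23 x [-53. -41.] y [-17.   1.]
-40 1 20 x [46. 57.] y [-14.  -4.]
-32 -1 20 x [-53. -41.] y [-14.  10.]
-32 1 17 x [46. 58.] y [-16.   2.]
-24 -1 9 x [-46. -41.] y [-15.   9.]
-24 1 5 x [46. 51.] y [-15.  -4.]
max z [-22.36734681 -22.23466414 -21.18943535 -20.33853493 -20.16327551
 -19.75239079 -19.57607324 -18.77512627]
wrist
-80 -1 3912 x [-71. -33.] y [-16.  10.]
-80 1 3942 x [35. 73.] y [-16.  10.]
-72 -1 2677 x [-70. -40.] y [-13.   8.]
-72 1 2602 x [41. 72.] y [-13.   8.]
-64 -1 530 x [-64. -42.] y [-13.  -4.]
-64 1 530 x [43. 65.] y [-13.  -4.]
-56 -1 560 x [-53. -42.] y [-11.   3.]
-56 1 562 x [43. 55.] y [-11.   3.]
-48 -1 627 x [-55. -42.] y [-11.   9.]
-48 1 617 x [43. 56.] y [-11.  10.]
-40 -1 535 x [-55. -42.] y [-11.  10.]
-40 1 524 x [43. 56.] y [-11.  10.]
-32 -1 419 x [-54. -42.] y [-11.  10.]
-32 1 430 x [43. 56.] y [-11.  10.]
-24 -1 159 x [-47. -42.] y [-11.  10.]
-24 1 159 x [43. 49.] y [-11.  10.]
max z [-18.57324312 -18.47000525 -18.42491527 -18.30124897 -18.19038882
 -18.17388094 -18.1722674  -17.90703977]
b [-93.1   5.1]
b [-60.1   9.1]
b [-52.7 -46.2]
b [-91.3 -44.7]
hp [ 5.6 73.4]
sp [  8.2 -63.7]
NL [-133.8   76.6]
NR [-135.3  -63.9]
FL [150.5  77.6]
UL [-135.9   76.4]
```

```bash
python3 - <<'E'
from plant import viewer
import numpy as np,cv2
from h import *
z=np.load('w1.npz');I={k:z[k] for k in('fx','fy','cx','cy','eye','attitude')}
C=cloud(I,z['d'])
for n,u,v in(('deck',262,150),('deck2',220,190),('table',60,150),('table2',300,60),('battop',235,225),('bin',395,262),('mugrim',482,60),('post',376,189),('sp',288,314)):
    print(n,(C[v,u]*1000).round(),z['p'][v,u])
z2=np.load('s1.npz');C2=cloud(viewer.camera_info('side'),z2['d'])
def s(n,u,v): u=130+u//3;v=60+v//3; print(n,(C2[v,u]*1000).round())
s('deck',370,480);s('table',200,300);s('bat',388,404);s('Atip',318,300);s('Btip',440,290);s('phone',380,120)
E
cd pics
python3 - <<'E'
import cv2
p=cv2.imread('w1.png');cv2.imwrite('w1c.png',cv2.resize(p[80:330,150:480],None,fx=2.4,fy=2.4,interpolation=cv2.INTER_CUBIC))
E
```

```text
deck [477. 160.  92.] [215 218 224]
deck2 [459. 105.  91.] [187 172 157]
table [256.  30.   0.] [182 126  66]
table2 [475. 265.   1.] [214 153  81]
battop [485.  92. 124.] [90 67 37]
bin [706. 105.  31.] [58 57 56]
mugrim [612. 321.  94.] [208 208 203]
post [568. 182. 149.] [204 196 192]
sp [563.  46. 149.] [210 202 198]
deck [482. 156.  89.]
table [ 757. -195.   -2.]
bat [483.  93. 124.]
Atip [525. 162. 263.]
Btip [441. 119. 262.]
phone [482. 165. 420.]
```

View pics/w1c.png

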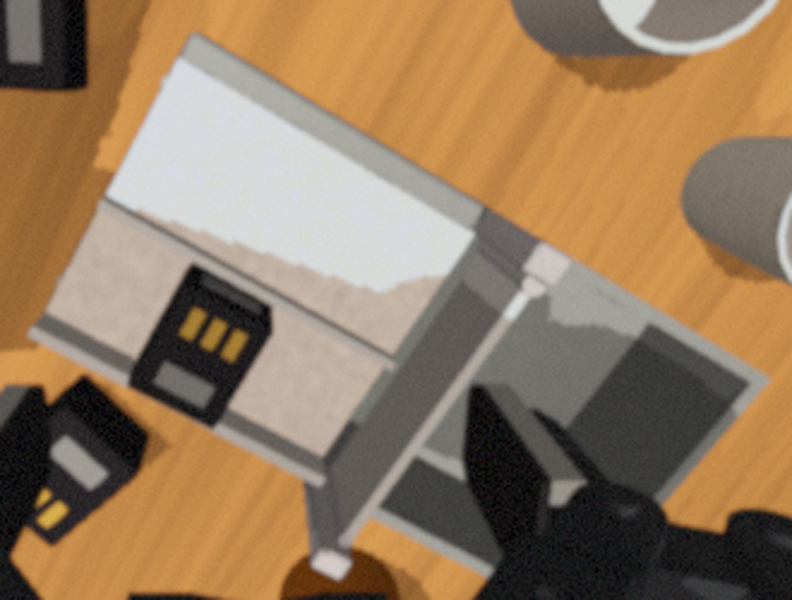

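Run:
```python
from plant import env,viewer
import numpy as np
s=env.observe();T=s['position'];R=s['tcp_rot']
z=np.load('w1.npz')
for n in('wrist','side'):
    I=viewer.camera_info(n)
    for x in(-43,43,50):
      for y in(-11,11):
        for h in(-20,4,17):
            c=I['attitude'].T@(T+R@np.array([x,y,h])/1000-I['eye']);u=I['fx']*c[0]/c[2]+I['cx'];v=I['fy']*c[1]/c[2]+I['cy']
            if n=='side': u,v=(u-130)*3,(v-60)*3
            print(n,x,y,h,round(u),round(v))
```

```text
wrist -43 -11 -20 165 237
wrist -43 -11 4 178 219
wrist -43 -11 17 184 211
wrist -43 11 -20 169 278
wrist -43 11 4 181 254
wrist -43 11 17 186 244
wrist 43 -11 -20 345 237
wrist 43 -11 4 332 219
wrist 43 -11 17 327 211
wrist 43 11 -20 341 277
wrist 43 11 4 329 254
wrist 43 11 17 324 244
wrist 50 -11 -20 359 237
wrist 50 -11 4 345 219
wrist 50 -11 17 338 211
wrist 50 11 -20 355 277
wrist 50 11 4 342 254
wrist 50 11 17 336 244
side -43 -11 -20 435 304
side -43 -11 4 433 329
side -43 -11 17 432 343
side -43 11 -20 427 289
side -43 11 4 426 314
side -43 11 17 425 328
side 43 -11 -20 327 317
side 43 -11 4 327 342
side 43 -11 17 327 356
side 43 11 -20 321 301
side 43 11 4 321 327
side 43 11 17 321 340
side 50 -11 -20 318 318
side 50 -11 4 318 343
side 50 -11 17 318 357
side 50 11 -20 312 302
side 50 11 4 312 328
side 50 11 17 312 341
```

Run:
```python
from plant import viewer
import numpy as np,cv2
from h import *
b=np.load('box.npz');th=float(b['th']);Rb=np.array([[np.cos(th),-np.sin(th)],[np.sin(th),np.cos(th)]]);t=np.array([559.5,108.5])
z=np.load('w1.npz');I={k:z[k] for k in('fx','fy','cx','cy','eye','attitude')}
for nm,u,v,zz in(('b',188,285,.122),('b',270,322,.122),('b',217,424,.122),('b',131,384,.122),('railNear',104,200,.1),('railfar',396,362,.1),('NL',193,35,.09),('NR',32,332,.108),('hp',547,264,.148),('sp',331,562,.148),('FL',765,380,.09),('flaptop',430,420,.144)):
    print(nm,((onz(I,150+u/2.4,80+v/2.4,zz)[:2]*1000-t)@Rb).round(1))
z2=np.load('s1.npz');J=viewer.camera_info('side')
cv2.imwrite('pics/s1c.png',cv2.resize(z2['p'][150:270,155:295],None,fx=5,fy=5,interpolation=cv2.INTER_CUBIC)[:,:,::-1])
```

```text
b [-90.9  -2.1]
b [-56.7   0.8]
b [-52.9 -47.1]
b [-90.6 -49. ]
railNear [-135.1    4.9]
railfar [2.9 5.6]
NL [-135.7   76.9]
NR [-134.8  -56. ]
hp [ 7.4 73.5]
sp [  7.6 -63. ]
FL [152.4  78.3]
flaptop [8.3 4.5]
```

View pics/s1c.png

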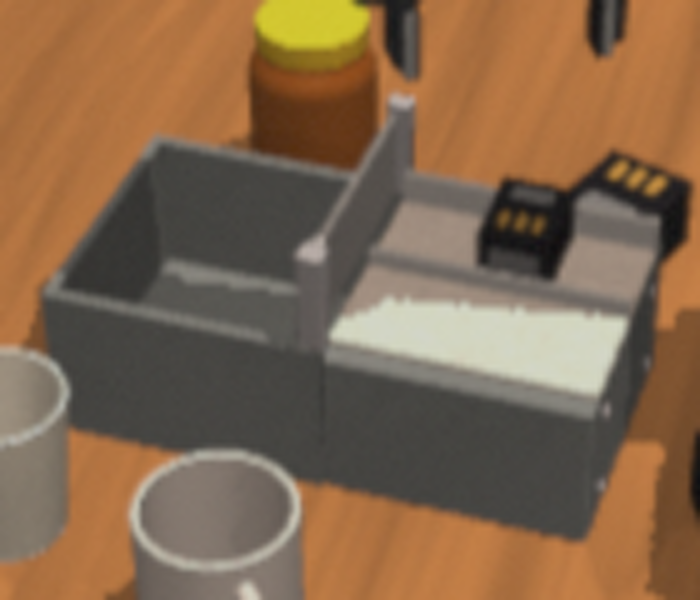

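Run:
```python
from plant import viewer
import numpy as np
from h import *
th=float(np.load('box.npz')['th']);Rb=np.array([[np.cos(th),-np.sin(th)],[np.sin(th),np.cos(th)]]);t=np.array([559.5,108.5])
J=viewer.camera_info('side')
for nm,u,v,zz in(('hp(5,68)',312,250,.148),('sp(5,-69)',403,100,.148),('NL',592,408,.09),('FL',46,290,.09),('FR',158,143,.09),('bat FL -57,-5.5',485,232,.122),('bat RL -97,-5.5',558,247,.122)):
    print(nm,((onz(J,155+u/5-.4,150+v/5-.4,zz)[:2]*1000-t)@Rb).round(1))
```

```text
hp(5,68) [ 6.4 64.9]
sp(5,-69) [  4.9 -71.4]
NL [-137.5   69.6]
FL [150.2  68.4]
FR [146.7 -69.6]
bat FL -57,-5.5 [-59.7  -8. ]
bat RL -97,-5.5 [-98.2  -7.6]
```

The three cameras agree on the box to within about ±4 mm. I'll use an origin of about (0.561, 0.1105). Both views put the open fingertips about 18 mm behind the reported TCP, so the tip height is the reading plus 0.018. I'll go by what they show and descend to a tip height of about 0.107.

```bash
python3 -m handwheel '[[0,0,-0.02,0],[0,0,-0.04,0],[0,0,-0.06,0],[0,0,-0.08,0],[0,0,-0.095,0],[0,0,-0.108,0],[0,0,-0.118,0],[0,0,-0.126,0],[0,0,-0.132,0],[0,0,-0.136,0]]' 1
python3 - <<'E'
from plant import env, viewer
import cv2,numpy as np
s=env.observe();print(s['position'],s['force'])
p,d=viewer.camera('wrist'); np.savez('w2.npz',p=p,d=d,**viewer.camera_info('wrist'))
q,e=viewer.camera('side'); np.savez('s2.npz',p=q,d=e)
cv2.imwrite('pics/w2.png',p[:,:,::-1]);cv2.imwrite('pics/s2.png',cv2.resize(q[120:270,145:305],None,fx=4,fy=4,interpolation=cv2.INTER_CUBIC)[:,:,::-1])
E
```

```text
time_s: 3.2
position: [0.486, 0.1268, 0.089]
tcp_rot: [[0.888, 0.461, -0.003], [0.461, -0.888, 0.0], [-0.002, -0.002, -1.0]]
force: [0.5, -0.5, 0.0]
gripper_width: 0.0854
[0.48596436 0.12684281 0.08901426] [ 0.45872132 -0.51858895  0.01488554]
```

View pics/w2.png

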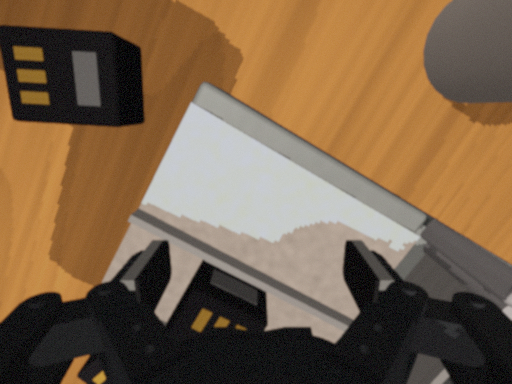

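View pics/s2.png

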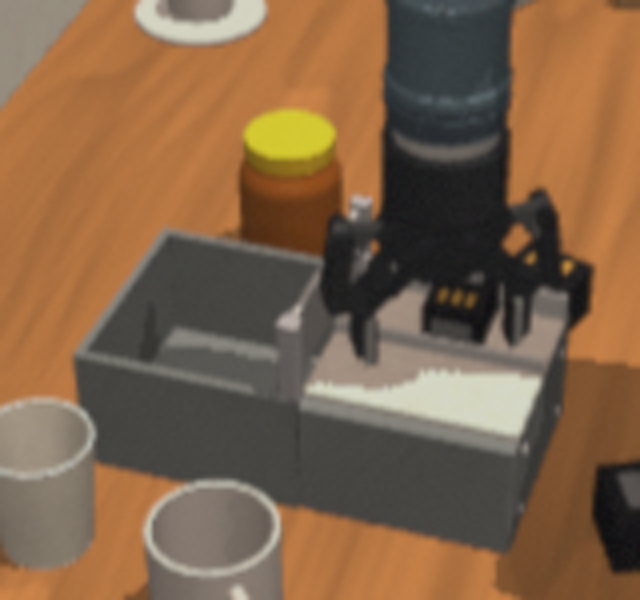

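Run:
```python
from plant import env,viewer
import numpy as np
from h import *
s=env.observe();T=s['position'];R=s['tcp_rot']
z=np.load('w2.npz');I={k:z[k] for k in('fx','fy','cx','cy','eye','attitude')}
a=np.radians(30)
def show(n,u,v,zz):
    P=R.T@(onz(I,u,v,zz)-T)*1000
    x,y=P[0],-P[1]   # y left of u
    # rotate to box frame (u at 30deg in box)
    print(n,'tool',P.round(1),'boxrel',np.round([x*np.cos(a)-y*np.sin(a),x*np.sin(a)+y*np.cos(a)],1))
show('Btip',168,242,.107);show('Atip',347,242,.107);show('batRL',196,288,.122);show('batFL',266,318,.122)
show('batRLbase?',205,262,.122);show('deckflapleft',425,240,.09);show('deckRearL',205,85,.09);show('railrear',135,213,.1);show('railfar',352,320,.1)
C=cloud(viewer.camera_info('side'),np.load('s2.npz')['d']);P=(C-T)@R*1000
k=(abs(abs(P[...,0])-48)<8)&(abs(P[...,1])<13)&(P[...,2]>-50)&(np.load('s2.npz')['p'].max(2)<90)
print(np.sort(P[k][:,2])[-10:].round(1))
```

```text
Btip tool [-42.5  -7.6 -17.9] boxrel [-40.6 -14.7]
Atip tool [ 44.7  -7.6 -18.1] boxrel [35.  28.9]
batRL tool [-26.8   8.  -32.9] boxrel [-19.2 -20.3]
batFL tool [  5.1  24.1 -33.1] boxrel [ 16.4 -18.3]
batRLbase? tool [-22.   -5.2 -32.9] boxrel [-21.7  -6.5]
deckflapleft tool [93.2 -0.5 -1.2] boxrel [80.4 47.1]
deckRearL tool [-23.7 -80.8  -0.8] boxrel [-60.9  58.1]
railrear tool [-60.  -20.  -10.8] boxrel [-61.9 -12.6]
railfar tool [ 53.9  43.5 -11.2] boxrel [ 68.4 -10.7]
[-29.3 -29.3 -29.1 -28.3 -28.  -26.5 -25.5 -23.2 -22.1 -21.8]
```

In tool terms, the trailing finger is 11 mm behind the battery's rear face and 12 mm inside its left edge. The leading finger is about 25 mm short of the flap and clear of the hinge post. I'll now push along box x, with the flap opening before the battery reaches it.

```bash
python3 -m handwheel '[[0.006,-0.0003,0,0],[0.012,-0.0006,0,0],[0.018,-0.0009,0,0],[0.024,-0.0012,0,0],[0.03,-0.0015,0,0],[0.036,-0.0018,0,0],[0.042,-0.0021,0,0],[0.047,-0.0023,0,0],[0.051,-0.0025,0,0],[0.054,-0.0027,0,0]]' 1
python3 - <<'E'
from plant import env, viewer
import cv2,numpy as np
s=env.observe();print(s['position'],s['force'])
q,e=viewer.camera('side'); p,d=viewer.camera('top')
cv2.imwrite('pics/s3.png',cv2.resize(q[120:270,145:305],None,fx=4,fy=4,interpolation=cv2.INTER_CUBIC)[:,:,::-1])
cv2.imwrite('pics/t3.png',cv2.resize(p[120:260,180:300],None,fx=4,fy=4,interpolation=cv2.INTER_CUBIC)[:,:,::-1])
E
```

```text
time_s: 4.3
position: [0.5286, 0.1265, 0.0886]
tcp_rot: [[0.885, 0.466, -0.023], [0.466, -0.885, 0.005], [-0.018, -0.015, -1.0]]
force: [-33.4, 4.8, 25.2]
gripper_width: 0.0853
[0.5286425  0.1265398  0.08858756] [-33.3664263    4.84013403  25.19245849]
```

View pics/s3.png

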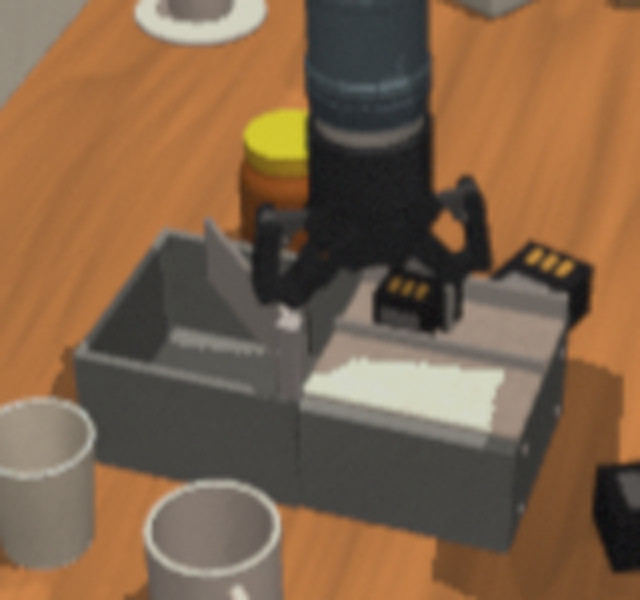

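View pics/t3.png

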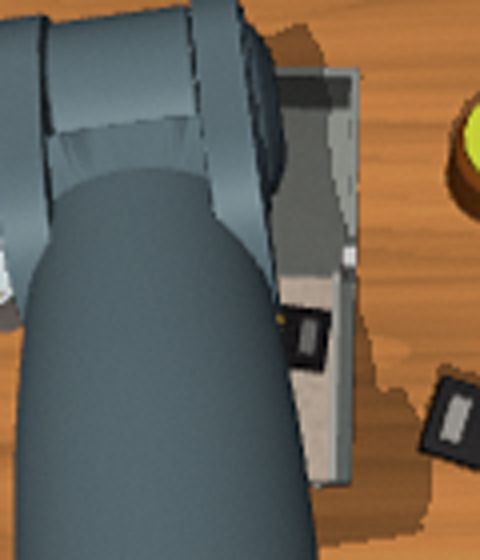

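Tool force is now -33 N in x and +25 N in z, and the arm stopped about 11 mm short. Something is obstructing it, so I'll find where the contact is before moving again.

Run:
```python
from plant import env, viewer
import cv2,numpy as np
s=env.observe();print(s['time_s'],s['position'],s['force'],s['wrist_torque'],s['q'],s['tau'])
p,d=viewer.camera('wrist'); np.savez('w3.npz',p=p,d=d,**viewer.camera_info('wrist'))
cv2.imwrite('pics/w3.png',cv2.resize(p,None,fx=1.5,fy=1.5)[:,:,::-1])
```

```text
4.4 [0.52924362 0.1265003  0.08850139] [-28.6069624    4.97730262  22.48333577] [1.39218021 3.79455268 1.09611378] [ 0.11375097  0.41384623 -0.23589189  0.94207691  0.00733743  1.19991387] [ -7.36779794 -35.44685483  32.18773842 -10.49825549  -2.6278118
   1.06854357]
```

View pics/w3.png

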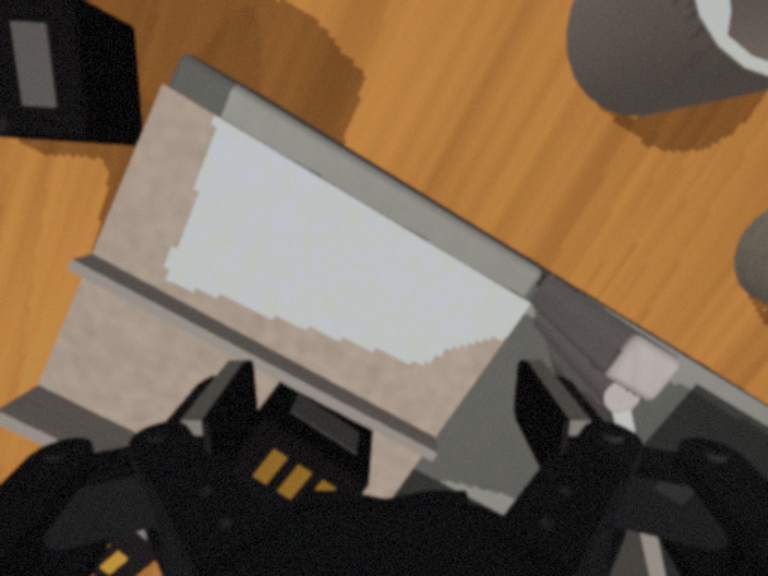

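The wrist view shows the leading finger close to the hinge barrel at (620,395), with the knuckle bulge over the flap's top edge. The torque reading also places the load on that finger. I'll measure its offset from the hinge.

Run:
```python
from plant import env,viewer
import numpy as np
from h import *
s=env.observe();T=s['position'];R=s['tcp_rot']
z=np.load('w3.npz');I={k:z[k] for k in('fx','fy','cx','cy','eye','attitude')}
C=cloud(I,z['d'])
a=np.arctan2(R[1,0],R[0,0])+.0482;print('phi',np.degrees(a))
def show(n,u,v,zz):
    P=R.T@(onz(I,u/1.5,v/1.5,zz)-T)*1000
    x,y=P[0],-P[1]
    print(n,'tool',P.round(1),'boxrel',np.round([x*np.cos(a)-y*np.sin(a),x*np.sin(a)+y*np.cos(a)],1),'depth z',C[int(v/1.5),int(u/1.5),2].round(4))
show('barrel(6,60)',621,396,.146);show('post(5,68)',642,368,.148);show('flap',627,440,.144);show('flap2',650,550,.144)
show('railfar(0,-2)',432,447,.1);show('batRL',262,425,.122);show('Btip',252,362,.107);show('Atip',520,362,.107)
show('deckRL(-140,74)',185,57,.09)
```

```text
phi 30.533679953678472
barrel(6,60) tool [ 55.2 -18.5 -58.2] boxrel [38.2 44. ] depth z 0.1469
post(5,68) tool [ 57.7 -26.5 -60.1] boxrel [36.2 52.2] depth z 0.1497
flap tool [ 59.5  -5.5 -56.5] boxrel [48.5 35. ] depth z 0.153
flap2 tool [ 70.2  27.4 -57.1] boxrel [74.4 12.1] depth z 0.1446
railfar(0,-2) tool [ 17.8  28.6 -12.2] boxrel [ 29.9 -15.6] depth z 0.099
batRL tool [-36.3   5.7 -33. ] boxrel [-28.3 -23.3] depth z 0.1227
Btip tool [-42.6  -7.7 -17.7] boxrel [-40.6 -15. ] depth z 0.1014
Atip tool [ 44.4  -8.3 -19.2] boxrel [34.  29.7] depth z 0.1097
deckRL(-140,74) tool [ -60.6 -101.5    0.9] boxrel [-103.8   56.6] depth z 0.0875
```

The leading corner is only about 8 mm from the hinge line, which gives it almost no lever arm. The flap is at about 0.85 rad, and the battery front is still about 20 mm short of the threshold. I'll back off, rise 5 mm so the knuckle clears the flap, shift 9 mm right, then go forward again.

```bash
python3 -m handwheel '[[-0.005,0,0.002,0],[-0.01,0,0.004,0],[-0.011,-0.003,0.005,0],[-0.011,-0.006,0.005,0],[-0.011,-0.009,0.005,0],[-0.006,-0.0092,0.005,0],[-0.001,-0.0095,0.005,0],[0.003,-0.0097,0.005,0],[0.006,-0.01,0.005,0],[0.008,-0.01,0.005,0]]' 1
python3 - <<'E'
from plant import env, viewer
import cv2,numpy as np
s=env.observe();print(s['position'],s['force'])
p,d=viewer.camera('wrist'); np.savez('w4.npz',p=p,d=d,**viewer.camera_info('wrist'))
cv2.imwrite('pics/w4.png',cv2.resize(p,None,fx=1.5,fy=1.5)[:,:,::-1])
E
```

```text
time_s: 5.45
position: [0.5326, 0.1161, 0.0917]
tcp_rot: [[0.884, 0.466, -0.031], [0.466, -0.885, 0.004], [-0.025, -0.018, -1.0]]
force: [-12.0, -0.6, 2.5]
gripper_width: 0.0853
[0.53260966 0.11613966 0.09173184] [-12.01308291  -0.60917019   2.46027609]
```

View pics/w4.png

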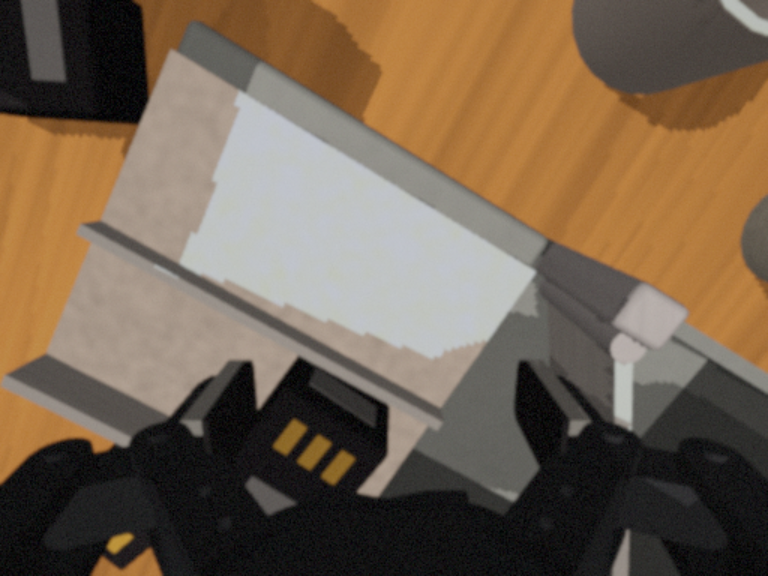

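Force is down to 12 N, with the flap along (625,350)–(620,560) at about 0.5 rad and the finger bearing about 20 mm from the hinge. I'll advance to open it wide while the battery is still short of the doorway.

```bash
python3 -m handwheel '[[0.003,0,0.001,0],[0.006,0,0.001,0],[0.009,0,0.001,0],[0.012,0,0.001,0],[0.015,0,0.001,0],[0.017,0.001,0.001,0],[0.018,0.002,0.001,0],[0.019,0.003,0.001,0],[0.02,0.003,0.001,0],[0.02,0.003,0.001,0]]' 1
python3 - <<'E'
from plant import env, viewer
import cv2,numpy as np
s=env.observe();print(s['position'],s['force'])
p,d=viewer.camera('wrist'); np.savez('w5.npz',p=p,d=d,**viewer.camera_info('wrist'))
q,e=viewer.camera('side')
cv2.imwrite('pics/w5.png',cv2.resize(p,None,fx=1.5,fy=1.5)[:,:,::-1])
cv2.imwrite('pics/s5.png',cv2.resize(q[120:270,145:305],None,fx=4,fy=4,interpolation=cv2.INTER_CUBIC)[:,:,::-1])
E
```

```text
time_s: 6.5
position: [0.5497, 0.1172, 0.0909]
tcp_rot: [[0.884, 0.465, -0.038], [0.465, -0.885, 0.001], [-0.033, -0.018, -0.999]]
force: [-8.8, -3.6, -0.8]
gripper_width: 0.0852
[0.54969038 0.11718127 0.09086758] [-8.79375099 -3.6333351  -0.76355087]
```

View pics/w5.png

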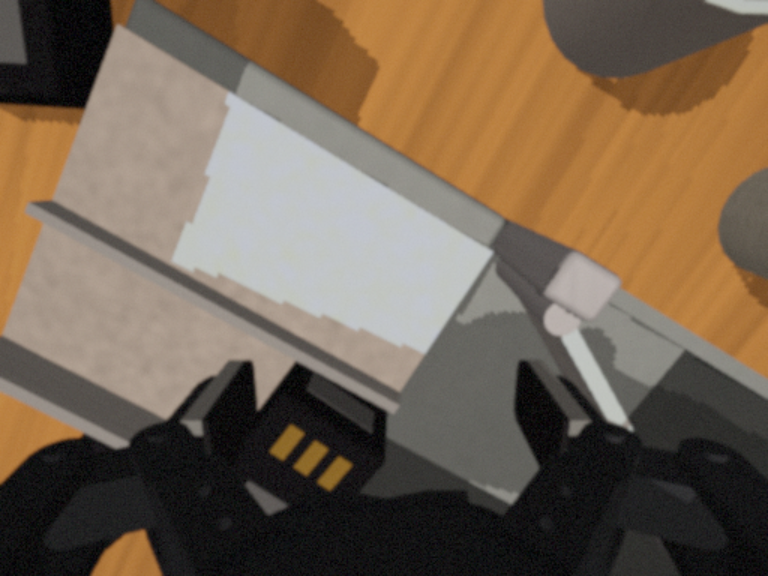

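View pics/s5.png

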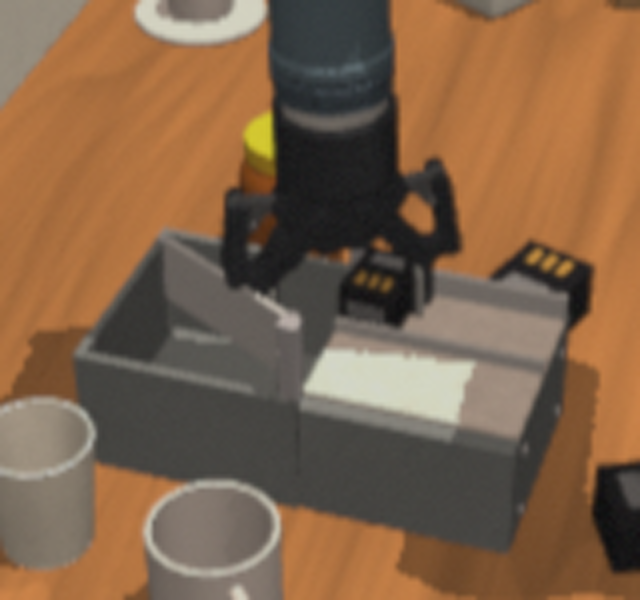

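```bash
cat > rel.py <<'E'
import sys,numpy as np
from plant import env
from h import *
def go(f,pts):
    s=env.observe();T=s['position'];R=s['tcp_rot']
    z=np.load(f);I={k:z[k] for k in('fx','fy','cx','cy','eye','attitude')}
    c,si=np.cos(-.0482),np.sin(-.0482);B=np.array([[c,-si],[si,c]])
    W={n:onz(I,u/1.5,v/1.5,zz)[:2]*1000 for n,u,v,zz in pts}
    o=W['hinge']-B@[6,60]
    for n in W: print(n,(B.T@(W[n]-o)).round(1))
    print('TCP',(B.T@(T[:2]*1000-o)).round(1))
    d=B.T@(W['flap']-W['hinge']);print('theta',np.arctan2(d[0],-d[1]))
    for n,P in(('Acl',(57,-11,-30)),('Acr',(57,11,-30)),('Bc',(-42.5,11,-25))): print(n,(B.T@((T+R@np.array(P)/1000)[:2]*1000-o)).round(1))
E
python3 - <<'E'
from rel import go
go('w5.npz',[('hinge',562,319,.146),('flap',626,424,.144),('railfar',398,405,.1),('batRL',278,405,.122),('batFL',378,425,.122)])
E
```

```text
hinge [ 6. 60.]
flap [36.3 45.9]
railfar [-0.8 -0.6]
batRL [-38.4  -8.8]
batFL [-9.   1.3]
TCP [-12.4   7.9]
theta 1.13568018578485
Acl [32.2 46.4]
Acr [43.3 27.4]
Bc [-42.5 -23.1]
```

The flap is at about 1.14 rad on the finger and the battery front is about 2 mm short of the threshold. I'll ease left for a wider opening, then push it through.

```bash
python3 -m handwheel '[[0.001,0.002,0,0],[0.004,0.004,0,0],[0.009,0.0045,0,0],[0.015,0.004,0,0],[0.021,0.004,0,0],[0.027,0.0035,0,0],[0.033,0.003,0,0],[0.039,0.003,0,0],[0.045,0.0025,0,0],[0.05,0.002,0,0]]' 1
python3 - <<'E'
from plant import env, viewer
import cv2,numpy as np
s=env.observe();print(s['position'],s['force'])
p,d=viewer.camera('wrist'); np.savez('w6.npz',p=p,d=d,**viewer.camera_info('wrist'))
q,e=viewer.camera('side')
cv2.imwrite('pics/w6.png',cv2.resize(p,None,fx=1.5,fy=1.5)[:,:,::-1])
cv2.imwrite('pics/s6.png',cv2.resize(q[120:270,145:305],None,fx=4,fy=4,interpolation=cv2.INTER_CUBIC)[:,:,::-1])
E
```

```text
time_s: 7.6
position: [0.6, 0.118, 0.0906]
tcp_rot: [[0.885, 0.464, -0.038], [0.464, -0.886, -0.001], [-0.034, -0.017, -0.999]]
force: [-2.9, -3.2, 0.8]
gripper_width: 0.0855
[0.60002605 0.11795878 0.0905653 ] [-2.90870215 -3.16393512  0.8453821 ]
```

View pics/w6.png

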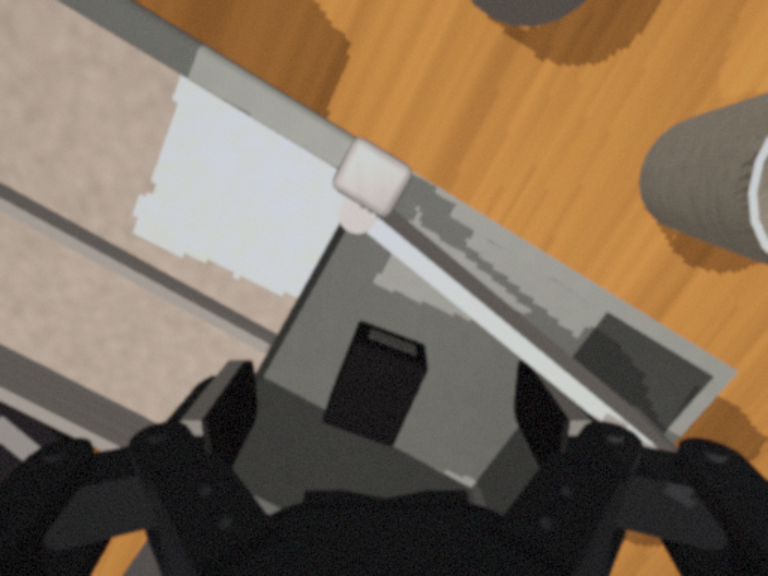

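View pics/s6.png

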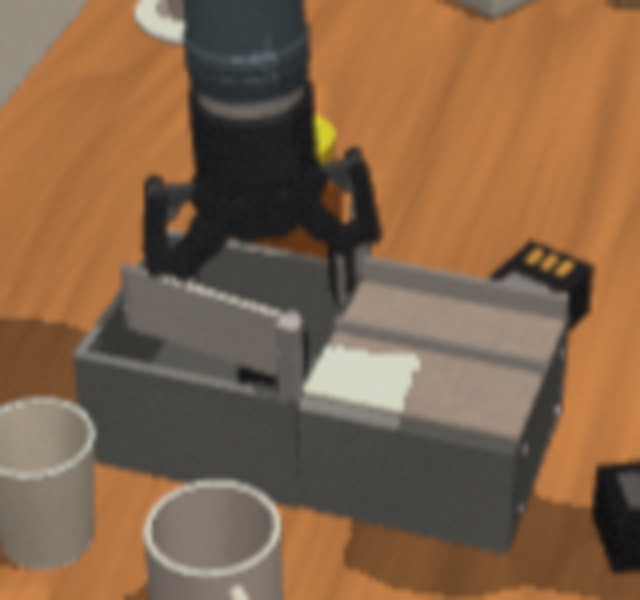

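The battery is lying on the bin floor at (375,385) in the wrist view, the flap is held wide open and the force is small. I'll lift straight up quickly so the flap swings shut under the fingers.

```bash
python3 -m handwheel '[[0,-0.002,0.03,0],[0,-0.003,0.07,0],[0,-0.003,0.11,0],[0,-0.003,0.14,0],[-0.02,-0.01,0.15,0],[-0.05,-0.04,0.155,0],[-0.08,-0.07,0.155,0],[-0.11,-0.1,0.155,0],[-0.13,-0.13,0.155,0],[-0.14,-0.15,0.155,0]]' 1
python3 -m handwheel '[[0,-0.03,0,0],[0,-0.06,0,0],[0,-0.09,0,0],[0,-0.12,0,0],[0,-0.15,0,0],[0,-0.17,0,0],[0,-0.18,0,0],[0,-0.18,0,0],[0,-0.18,0,0],[0,-0.18,0,0]]' 1
python3 - <<'E'
from plant import env, viewer
import cv2,numpy as np
s=env.observe();print(s['position'],s['force'])
q,e=viewer.camera('side');p,d=viewer.camera('top')
cv2.imwrite('pics/s7.png',cv2.resize(q[120:310,135:335],None,fx=3,fy=3,interpolation=cv2.INTER_CUBIC)[:,:,::-1])
cv2.imwrite('pics/t7.png',cv2.resize(p[110:260,140:340],None,fx=3.5,fy=3.5,interpolation=cv2.INTER_CUBIC)[:,:,::-1])
E
```

```text
time_s: 8.7
position: [0.4603, -0.033, 0.2464]
tcp_rot: [[0.886, 0.463, -0.034], [0.464, -0.886, -0.0], [-0.03, -0.016, -0.999]]
force: [0.9, 0.1, -0.1]
gripper_width: 0.0854
time_s: 9.7
position: [0.4605, -0.2119, 0.2465]
tcp_rot: [[0.885, 0.465, -0.034], [0.465, -0.885, 0.0], [-0.03, -0.016, -0.999]]
force: [-0.7, 0.9, -0.9]
gripper_width: 0.0852
[ 0.46046984 -0.21189788  0.24647992] [-0.65514284  0.93371299 -0.8515578 ]
```

View pics/s7.png

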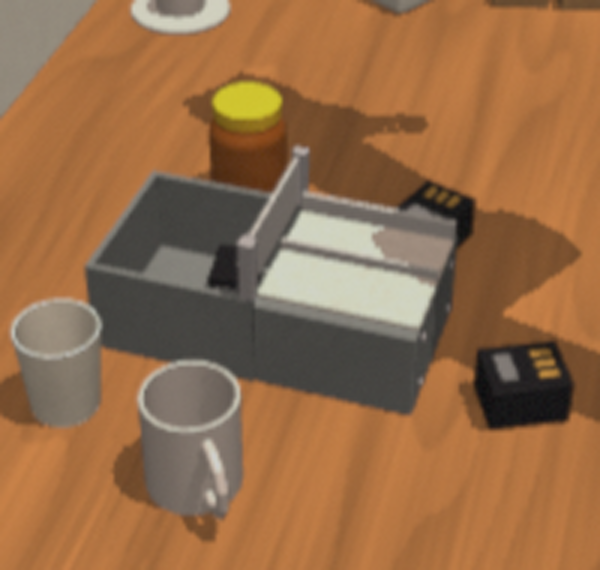

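View pics/t7.png

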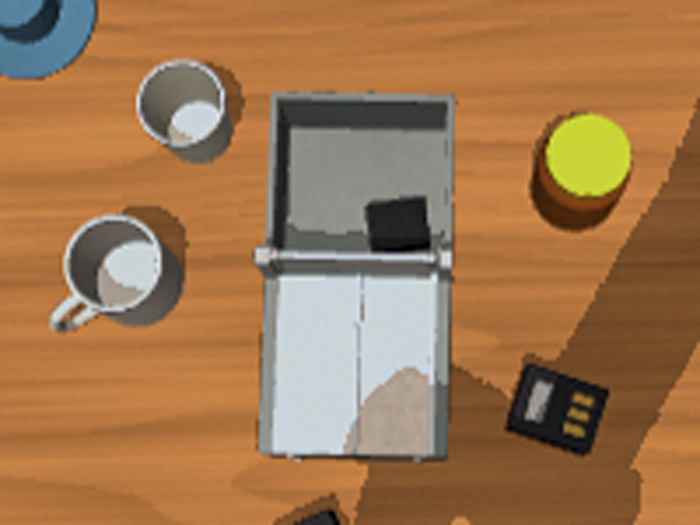

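The battery is on the bin floor at (398,224) in the top view. The flap is shut across the doorway, and the mug, cup and jar are where they started. The gripper touches nothing, so I'll hand in.

```bash
python3 -c "
from plant import env
print(env.finish_job())"
```

```text
the job is handed in; nothing more can be done
None
```

I opened the flap with the leading finger, held it, and pushed the battery along the lane with the trailing finger until it dropped into the bin. I handed in the job at about 10 s of the 38 s allowed.

**Order of events:** the battery was already being pushed along the deck while the flap opened. At the last check before the doorway, the flap measured about 1.14 rad with the battery front about 2 mm short of the threshold. I then eased left to open it further as the battery went through. The battery was never gripped or lifted.

**Last checks:** the top and side pictures show the battery on the bin floor and the flap shut. The mug, cup and jar look unmoved by eye; I did not re-measure them. The tool force was about 1 N, with the arm well clear.

**What went wrong or disagreed:**
- **Blocked push:** my first push bore too close to the hinge. The tool force rose to about 33 N sideways and 25 N upward. That is about 42 N in total, and some of it may have come through the finger's knuckle, so it could count against the 40 N limit on the gripper's body. I backed off, rose about 3 mm and shifted right, and the later readings were 12 N or less. The flap closed to about 0.5 rad during this, before the battery reached the doorway.
- **Fingertip height:** the cameras put the open fingertips about 18 mm behind the reported tool point, not ahead of it as stated. I went by the cameras.
- **Box position:** the three cameras differed by up to about 8 mm across the box, so I measured against the hinge in the wrist view.

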